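Stopper the leaning mate flask

ROBOT

A 6-joint arm with a two-finger parallel gripper is mounted at the origin on the work surface. World frame = base frame: x ahead of the robot, y to its left, z up, the work surface at z = 0. Lengths are in mm, angles in rad, forces in N, time in s.
With the tool pointing down it reaches from about 275 to 825 mm from the base axis. Payload 5.2 kg.
Tool frame: the origin (TCP) lies on the centre line of the jaws, within the pads' length; the fingertips stand 19 mm ahead of it and the grasp point (between the pads) is the TCP; z points along the fingers, y is the line along which they close (so a half turn about z gives the same grasp; the last joint's range is limited). The gripper opens to 93 mm and grips with 3 to 60 N. Pads are 15 mm wide; open, the fingers measure 128 mm over their backs; the gripper's body (75 mm by 188 mm) begins 65 mm behind the grasp point.
Start: joints at [1.042, 0.259, 1.535, -0, 1.348, -0.203], TCP at [176.015, 521.079, 237.653] pointing down, gripper open.
Joint ranges: [-3.14, 3.14], [-0.91, 2.08], [0.19, 2.58], [-1.22, 4.36], [0.22, 2.71], [-3.12, 3.12]. Speed limits (rad/s): [2.57, 2.57, 3.14, 3.14, 3.14, 3.14].

INTERFACE

Orientations are given as a unit quaternion [w, x, y, z].
In Python, from station import state, camera, close_job, find_in gives the robot as it stands.
- The arm moves only by the tool send_rows, never from a script. Its argument "plan" is a list of rows, each a list of 3 entries, a list of its own where there are three numbers: the shift along the tool's x, y, z normalised to -1 to 1, where 1 is 300 mm, then the turn, a rotation vector about the tool's x, y, z normalised to -1 to 1, where 1 is pi/2 rad, then the gripper's target within -1 to 1 (fully open at 1, half-way at 0, shut at -1). In form: [[[dx, dy, dz], [rx, ry, rz], grip], ...]. A call has 1 to 20 rows; each row shifts and turns the commanded pose from where the row before left it, along the tool's axes as they then stand; what a row does not reach is not made up. A row lasts 1/10 s, in which the tool goes at most 50 mm and 8.59 degrees, less where a joint would pass 70% of its speed; a pose out of reach is approached as far as the arm can. A call with a number of a shift or a turn outside -1 to 1 is refused whole. A call with a gripper value outside its range is refused whole. The fingers move at their own pace and stop on an object; "newtons" is the grip in N (left out, the last holds). Time passes only in rows, so rows that do not move let the fingers close. It gives the time, the measured TCP pose, the force, the opening and the grip force at its end, in the units of the state.
- state(): the state, without advancing time (a new reading comes with each control period).
- camera(name): name is "side" or "top" or "wrist"; returns a dict with "img" (400x640x3 uint8, red, green, blue), "fov_y" (degrees; the focal length in pixels is half the picture's height over the tangent of half this angle, whatever the lens; pixels are square), "cx", "cy" (the principal point, pixels), "D" ([k1, k2, p1, p2, k3] as OpenCV has them; the pictures are not rectified), "rvec" (rotation vector, rad) and "tvec" (3), from world to camera coordinates, as OpenCV has them. Camera axes: x right, y down, z forward; pixel columns grow to the right and rows downward; lengths in mm; the calibration is good to about 2 mm. A picture is of the moment at which its call begins. There is no depth.
- close_job(): hands the job in; it is judged then, once.
Trained networks look in the newest picture that a camera, given by its name, has taken for a name from the list of things; names that differ only in an ending like _2 or _b are one class to them, and where a whole thing is asked for, a point or a joint stands for the part that bears it (a point fixed in the world has none). Each returns a list of dicts, best first, with "score" (0 to 1); they miss things now and then, are a little off and sometimes report something else, mostly with a low value. They report only what shows in the picture. A call takes as long as a camera call.
- find_in(thing, camera): "bbox" ([left, top, right, bottom] as shares, 0 to 1, of the picture: columns of its width, rows of its height, round what is visible of it).
The state is a dict: "clock": time; "q": joint angles; "joint_velocities": joint speeds; "tau": joint torques, N m; "ee_pos": TCP position; "eef_rot": TCP orientation; "wrist_force": force on the tool from outside, world axes, zero at the start; "ft_torque": the same for the moment, N m; "gripper_width": opening from 0.0 (shut) to 1.0 (fully open); "finger_force": force on a finger pad.
Only numpy, scipy, OpenCV 4.12 (cv2) and the standard library are available. Lean on these libraries where they do the work, as an engineer would, in place of code of your own. Each camera call takes 0.05 s, during which the arm holds its last target. There are 200 camera calls.

TASK

The steel flask is leaning in its wooden draining cradle: pick up its black stopper by the steel grip bar, carry it to the flask and close the flask with it, fully home, so that the stopper's side tab drops into the notch in the flask's rim and its flange sits flat on the rim. The notch may be anywhere on the upper side of the rim, so look or feel for it; then let go and leave the cups, the sugar bowl and the bombilla as they stand.

Things in the scene. Friction and masses are not known exactly. Their poses are not given: they have to be found in the camera images.
- stopper: Black tapered stopper, 84 mm tall, about 130 g, loose, standing on its narrow foot. Origin: centre of the foot; z up its axis. Plug radius 19 mm at the foot, 23.5 mm at z = 42; flange of radius 31 mm from z = 42 to 48 mm; on it a steel grip bar 16 mm thick (along x), 56 mm long (along y), z = 48 to 84 mm. One side tab points along +x (see point tab).
- tab (a point): Foot of the stopper's side tab (key), 32 mm out along the stopper's +x at 30 mm above its foot; axes as the stopper's. The tab is 8 mm wide, reaches from the plug out to 40 mm from the axis and hangs 12 mm below the flange's underside.
- seat (a point): Point on the stopper's axis at the underside of its flange, 42 mm above its foot; axes as the stopper's.
- mouth (a point): Centre of the flask's mouth, on the plane of the rim's top. z points out of the neck along the flask's axis, leaning 0.52 rad (30 degrees) from vertical towards the robot; x points to the highest side of the rim (away from the robot). Bore 25.5 mm in radius, 60 mm deep. Fully home, point seat lies here and the stopper's axis on this z.
- flask: Steel flask, 84 mm across, 165 mm long, fixed. Origin: centre of its bottom; axes as point mouth. Rim: stiff collar of outer radius 34 mm with one notch, 15 mm wide at the bore, 15 mm deep. Its direction, anywhere within 0.7 rad either side of x, is not measured: see or feel for it. Off it the tab rides on the rim and the flange stops 12 mm short; the tab enters within 0.12 rad.
- cradle: Wooden draining cradle, base 200 x 130 x 12 mm, fixed on the ledge, in which the flask leans, mouth to the cradle's -x. Origin: centre of the base's underside; z up. The mouth is 37 mm to the -x side and 185 mm up; two side cheeks reach 87 mm up.
- cup_a: Green silicone mate cup, 74 mm across, 85 mm tall, loose; bystander. Origin: centre of its underside.
- cup_b: Green silicone mate cup, the same as the other; bystander. Origin: centre of its underside.
- sugar: White ceramic sugar bowl with a closed flip-top lid, 86 mm across (102 mm with thumb tab and hinge), 82 mm tall, loose; bystander. Origin: centre of its underside.
- bombilla: Steel drinking straw (bombilla) 188 mm long, 18 mm wide at its spoon end, 10 mm high, lying loose along its x axis; bystander. Origin: on the ledge under its middle.

How it is judged:
By the outcome, as a careful person would: the job done as asked, in the order asked, and still so for the second after the job is handed in, with the robot touching nothing.
It also fails if it takes over 48 s, if anything falls off the work surface, if the arm or the gripper's body presses on something with over 40 N, if the wrist force passes 120 N, or if a joint passes its speed limit or range.

## Working session

There is one attempt and no reset: what is moved stays moved. The work goes in short steps, Python scripts to look and compute and a tool call to move; the robot and the scene stay as the last step left them, time stands still between calls to the robot, and variables do not carry over. Pictures are saved under pics/ and viewed, at most 10 in all, crops included, and the job is handed in when it is done.

Besides the shell and the picture viewer there is one more tool, called as a command line: name --argument value ..., lists and objects as JSON in quotes. send_rows: Moves the arm, as the interface text tells. Scaled input: -1 to 1 covers 300 mm each way for a shift and pi/2 rad each way for a turn. Its arguments: {"type":"object","properties":{"plan":{"type":"array","items":{"type":"array"}},"newtons":{"type":"number"}},"required":["plan"]}

```bash
mkdir -p pics; cat > h.py <<'E'
import numpy as np,cv2
from scipy.spatial.transform import Rotation as R
from station import state,camera,close_job,find_in
def K(c):
    h=c["img"].shape[0]; f=h/2/np.tan(np.radians(c["fov_y"])/2)
    return np.array([[f,0,c["cx"]],[0,f,c["cy"]],[0,0,1]])
def ray(c,px):
    u=cv2.undistortPoints(np.array([[px]],float),K(c),np.array(c["D"],float))[0,0]
    M=cv2.Rodrigues(np.array(c["rvec"],float))[0]; o=-M.T@np.array(c["tvec"],float)
    d=M.T@np.array([u[0],u[1],1]); return o,d/np.linalg.norm(d)
def onz(c,px,z):
    o,d=ray(c,px); return o+d*(z-o[2])/d[2]
def tri(rs):
    A=sum(np.eye(3)-np.outer(d,d) for o,d in rs); b=sum((np.eye(3)-np.outer(d,d))@o for o,d in rs)
    return np.linalg.solve(A,b)
def proj(c,p):
    return cv2.projectPoints(np.array(p,float).reshape(-1,3),np.array(c["rvec"],float),np.array(c["tvec"],float),K(c),np.array(c["D"],float))[0][:,0]
def save(c,n): cv2.imwrite("pics/"+n,c["img"][:,:,::-1])
E
python3 - <<'E'
from h import *
s=state(); print({k:np.round(v,3) for k,v in s.items()})
for n in ["side","top","wrist"]:
    c=camera(n); save(c,n+"0.png"); M=cv2.Rodrigues(np.array(c["rvec"]))[0]; print(n,c["fov_y"],-M.T@np.array(c["tvec"]))
    for t in ["stopper","tab","flask","mouth","cradle","cup_a","sugar","bombilla"]:
        for r in find_in(t,n)[:2]:
            b=np.array(r["bbox"])*[640,400,640,400]; print(t,round(r["score"],2),b.round())
E
```

```text
{'clock': np.float64(0.0), 'q': array([ 1.042,  0.259,  1.536, -0.   ,  1.348, -0.203]), 'joint_velocities': array([ 0.001, -0.001, -0.   ,  0.   , -0.001, -0.001]), 'tau': array([-2.000e-03, -4.373e+01, -2.840e+01,  7.200e-02,  4.200e-02,
       -0.000e+00]), 'ee_pos': array([175.757, 520.614, 236.823]), 'eef_rot': array([-0.   ,  0.162,  0.987, -0.001]), 'wrist_force': array([0.407, 0.356, 0.544]), 'ft_torque': array([-0.023,  0.038, -0.004]), 'finger_force': np.float64(0.0), 'gripper_width': np.float64(1.001)}
side 42.152579987893034 [ 243.13271487 -761.78185072  671.1005343 ]
stopper 0.78 [303. 304. 339. 356.]
tab 0.72 [302. 304. 343. 357.]
flask 0.74 [241. 127. 308. 187.]
mouth 0.9 [247. 129. 307. 184.]
cradle 0.81 [231. 125. 333. 232.]
cradle 0.62 [239. 251. 281. 319.]
cup_a 0.81 [237. 254. 279. 317.]
cup_a 0.64 [423. 288. 470. 353.]
sugar 0.95 [332. 240. 372. 292.]
bombilla 0.61 [379. 236. 440. 287.]
top 55.67051711468401 [501.4773747  -52.90436405 945.19884978]
stopper 0.86 [378. 225. 409. 255.]
tab 0.86 [379. 227. 407. 255.]
flask 0.94 [181. 159. 232. 217.]
mouth 0.91 [183. 160. 230. 216.]
cradle 0.83 [182. 154. 251. 240.]
cup_a 0.77 [409. 149. 446. 183.]
cup_a 0.63 [319. 244. 347. 278.]
sugar 0.88 [330. 167. 362. 204.]
bombilla 0.54 [309. 141. 379. 147.]
wrist 68.9666913325058 [102.10406549 546.86988704 384.33410041]
```

```bash
python3 - <<'E'
import cv2
a=cv2.imread("pics/side0.png")[110:380,210:490]; b=cv2.imread("pics/top0.png")[130:290,160:460]
cv2.imwrite("pics/a.png",cv2.resize(a,None,fx=2.2,fy=2.2,interpolation=3)); cv2.imwrite("pics/b.png",cv2.resize(b,None,fx=2.6,fy=2.6,interpolation=3))
E
```

```text
(no output)
```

View pics/a.png

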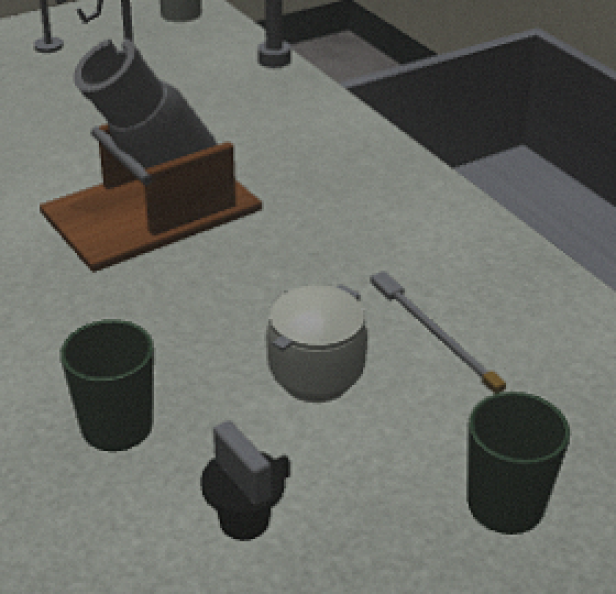

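View pics/b.png

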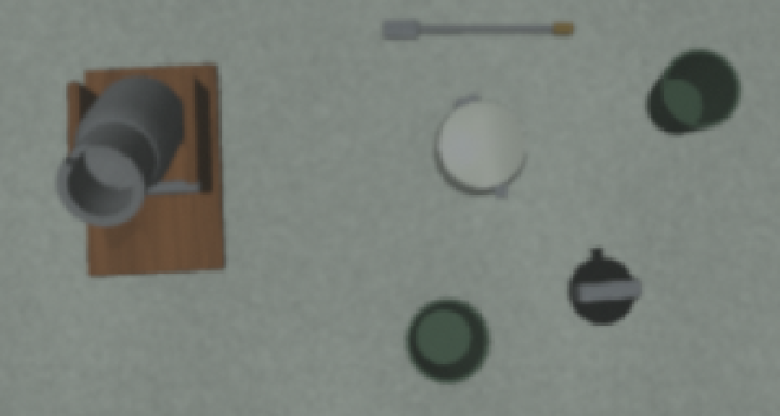

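The side view shows the stopper at about (320,330), bar facing across y, tab on the far side. The top view shows a notch on the flask rim at about (189,192), left of the high side, and the mouth centre at about (200,201). The cradle base corners are clear too, so I'll measure from those.

```bash
python3 - <<'E'
from h import *
c=camera("top"); s=camera("side")
T=lambda u,v:(160+u/2.6-.3,130+v/2.6-.3)
S=lambda u,v:(210+u/2.2-.3,110+v/2.2-.3)
P=[onz(c,T(*p),12) for p in [(86,70),(217,65),(224,268),(89,276)]]
for p in P: print(p.round(1))
cen=np.mean(P,0); ax=(P[0]+P[1]-P[2]-P[3]); yaw=np.arctan2(ax[1],ax[0]); print("cradle",cen,yaw, np.linalg.norm(P[0]-P[3]),np.linalg.norm(P[0]-P[1]))
Q=[onz(s,S(*p),12) for p in [(40,210),(95,269),(262,204)]]
for p in Q: print("side corner",p.round(1))
print("mouth top ctr",onz(c,T(101,185),185), "tri",tri([ray(c,T(101,185)),ray(s,S(104,79))]))
print("stopper flange top",onz(c,T(602,291),48),"bar ends z84",onz(c,T(578,293),84),onz(c,T(640,288),84),"tab",onz(c,T(596,251),42))
print("side bar top ends",onz(s,S(222,427),84),onz(s,S(265,472),84),"tri foot",onz(s,S(244,530),0))
# mouth frame predicted + rim projection
Rc=R.from_euler('z',yaw).as_matrix()
m=cen+Rc@np.array([-37,0,0]); m[2]=185
print("mouth pred",m)
Z=Rc@np.array([-.5,0,.866]);X=Rc@np.array([.866,0,.5]);Y=np.cross(Z,X)
print(proj(c,m)); 
o,d=ray(c,T(75,162)); p=o+d*(((m-o)@Z)/(d@Z)); print("notch angle",np.arctan2((p-m)@Y,(p-m)@X),np.linalg.norm(p-m))
im=c["img"].copy()
V=cv2.resize(im[140:240,160:270],None,fx=5,fy=5,interpolation=2)
th=np.linspace(0,2*np.pi,60)
for r in (25.5,34):
    for a in proj(c,[m+r*(np.cos(t)*X+np.sin(t)*Y) for t in th]): cv2.circle(V,tuple(int(round(x)) for x in ((a-[160,140])*5+2)),1,(255,0,0),-1)
W=cv2.resize(s["img"][110:230,220:340],None,fx=4.17,fy=4.17,interpolation=2)
for r in (25.5,34):
    for a in proj(s,[m+r*(np.cos(t)*X+np.sin(t)*Y) for t in th]): cv2.circle(W,tuple(int(round(x)) for x in ((a-[220,110])*4.17+2)),1,(255,0,0),-1)
W=W[:300];V=V[:300] if 0 else V
out=np.zeros((500,800,3),np.uint8); out[:V.shape[0],:440]=V[:,:440]; out[:300,440:]=W[:300,:360]
cv2.imwrite("pics/c.png",out[:,:,::-1])
E
```

```text
[715.3 243.7  12. ]
[720.6 116.1  12. ]
[525.1 104.1  12. ]
[516.8 231.9  12. ]
cradle [619.44723707 173.95004716  12.        ] 0.06051621752365392 198.90214243092544 127.654865217536
side corner [513.5 223.2  12. ]
side corner [524.5  97.   12. ]
side corner [720.1 114.6  12. ]
mouth top ctr [584.34181682 172.54501467 185.        ] tri [584.76557861 178.52641597 166.73165025]
stopper flange top [ 503.88881659 -245.63922812   48.        ] bar ends z84 [ 502.11698829 -216.65674531   84.        ] [ 506.28549547 -271.73050526   84.        ] tab [ 540.59161837 -242.0888066    42.        ]
side bar top ends [ 500.2633365  -222.24871496   84.        ] [ 505.60945093 -276.38720219   84.        ] tri foot [ 500.41883851 -250.87365685    0.        ]
mouth pred [582.51496733 171.71231354 185.        ]
[[198.91634301 201.75519166]]
notch angle 0.6597891596195875 28.30089503972909
```

View pics/c.png

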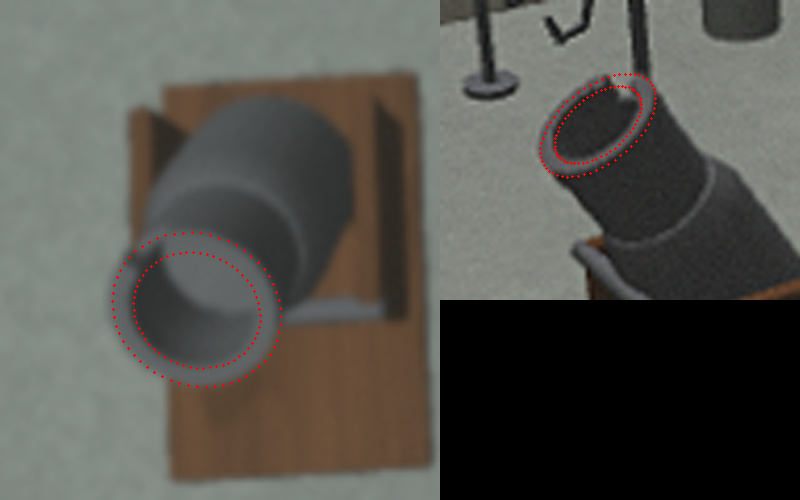

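Overlay fits: the rim circles land on the image in both cameras, the notch is near +0.62 rad, and the mouth is about (582.5,171.7,185). Next I turn the tool so its jaws close along the stopper's x, then hover above the stopper.

send_rows --plan '[[[0,0,0],[0,0,0.0918],0.2],[[0,0,0],[0,0,0.0918],0.2],[[0,0,0],[0,0,0.0918],0.2],[[0,0,0],[0,0,0.0918],0.2],[[0,0,0],[0,0,0.0918],0.2],[[0,0,0],[0,0,0.0918],0.2],[[0,0,0],[0,0,0.0918],0.2],[[0,0,0],[0,0,0.0918],0.2]]'

```text
clock: 2.25
ee_pos: [176.0, 521.1, 237.6]
eef_rot: [0.0, 0.676, 0.737, -0.0]
wrist_force: [0.7, -0.8, -0.5]
gripper_width: 0.596
finger_force: 0.0
```

send_rows --plan '[[[-0.1321,0.0435,0.0062],[0,0,0],0.2],[[-0.1321,0.0435,0.0062],[0,0,0],0.2],[[-0.1321,0.0435,0.0062],[0,0,0],0.2],[[-0.1321,0.0435,0.0062],[0,0,0],0.2],[[-0.1321,0.0435,0.0062],[0,0,0],0.2],[[-0.1321,0.0435,0.0062],[0,0,0],0.2],[[-0.1321,0.0435,0.0062],[0,0,0],0.2],[[-0.1321,0.0435,0.0062],[0,0,0],0.2],[[-0.1321,0.0435,0.0062],[0,0,0],0.2],[[-0.1321,0.0435,0.0062],[0,0,0],0.2],[[-0.1321,0.0435,0.0062],[0,0,0],0.2],[[-0.1321,0.0435,0.0062],[0,0,0],0.2],[[-0.1321,0.0435,0.0062],[0,0,0],0.2],[[-0.1321,0.0435,0.0062],[0,0,0],0.2],[[-0.1321,0.0435,0.0062],[0,0,0],0.2],[[-0.1321,0.0435,0.0062],[0,0,0],0.2],[[-0.1321,0.0435,0.0062],[0,0,0],0.2],[[-0.1321,0.0435,0.0062],[0,0,0],0.2],[[-0.1321,0.0435,0.0062],[0,0,0],0.2],[[-0.1321,0.0435,0.0062],[0,0,0],0.2]]'

```text
clock: 4.25
ee_pos: [508.7, -246.2, 200.4]
eef_rot: [0.0, 0.674, 0.739, 0.0]
wrist_force: [0.4, 0.3, -0.2]
gripper_width: 0.603
finger_force: 0.0
```

```bash
python3 - <<'E'
from h import *
s=state(); print(s["clock"],s["ee_pos"],s["q"],R.from_quat(np.roll(s["eef_rot"],-1)).as_matrix().round(3).tolist())
c=camera("wrist"); save(c,"w1.png")
for t in ["stopper","tab"]:
    for r in find_in(t,"wrist")[:2]: print(t,r["score"],(np.array(r["bbox"])*[640,400,640,400]).round())
E
```

```text
4.25 [ 508.73662697 -246.16180471  200.375202  ] [-6.48049998e-01  3.12654402e-01  1.55451352e+00  1.04035933e-04
  1.27424073e+00 -7.39113191e-01] [[-0.091, 0.996, 0.0], [0.996, 0.091, -0.0], [-0.0, 0.0, -1.0]]
stopper 0.96 [286. 164. 352. 226.]
tab 0.88 [285. 161. 352. 229.]
```

View pics/w1.png

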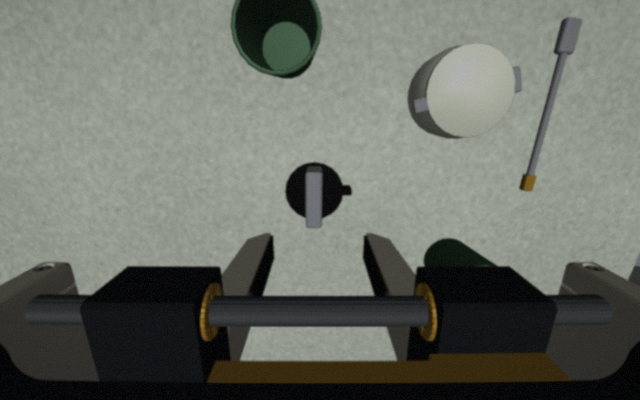

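The stopper is at about (314,191), its bar runs vertically from (314,168) to (314,227), and its tab points right at (350,190). The jaws are centred at about column 319.

```bash
python3 - <<'E'
from h import *
c=camera("wrist"); g=cv2.cvtColor(c["img"],cv2.COLOR_RGB2GRAY)
roi=g[155:240,275:365]; m=(roi<45).astype(np.uint8)
n,l,st,ce=cv2.connectedComponentsWithStats(m); i=1+np.argmax(st[1:,4]); print(st[i]+[275,155,0,0,0],ce[i]+[275,155])
hsv=((roi>75)&(roi<125)).astype(np.uint8)
print("bar top ends",onz(c,(314,168),84).round(1),onz(c,(314,227),84).round(1))
b=[onz(c,(u,v),84)[:2].round(1).tolist() for u,v in [(306,169),(321,169),(305.5,226),(322,226)]]; print(b)
print("flange L/R",onz(c,(286,192),48).round(1),onz(c,(343,192),48).round(1),"top",onz(c,(314,163),48).round(1),"tab tip",onz(c,(351,190),42).round(1))
for z in (190,205,220): print(z,roi[z-155,:].tolist()[:]) if z==205 else None
E
```

```text
[ 286  163   65   54 1613] [315.66026038 189.17482951]
bar top ends [ 502.5 -213.9   84. ] [ 507.4 -271.1   84. ]
[[495.3, -215.5], [508.9, -214.2], [499.2, -270.8], [515.0, -269.3]]
flange L/R [ 475.2 -248.4   48. ] [ 535.3 -242.9   48. ] top [ 502.1 -215.    48. ] tab tip [ 544.3 -241.5   42. ]
205 [158, 159, 157, 159, 157, 158, 159, 158, 158, 160, 158, 156, 155, 149, 120, 73, 32, 16, 11, 16, 15, 10, 16, 18, 11, 16, 6, 16, 18, 16, 41, 70, 96, 112, 114, 113, 112, 113, 114, 112, 113, 114, 111, 114, 113, 102, 83, 50, 25, 12, 14, 11, 15, 9, 13, 17, 7, 7, 17, 15, 11, 16, 23, 53, 99, 144, 159, 164, 163, 161, 154, 151, 149, 153, 153, 153, 157, 155, 158, 156, 155, 150, 154, 157, 159, 157, 158, 155, 154, 156]
```

send_rows --plan '[[[0.0025,-0.004,0.1],[0,0,0],0.2],[[0.0025,-0.004,0.1],[0,0,0],0.2],[[0.0025,-0.004,0.1],[0,0,0],0.2],[[0,0,0],[0,0,0],0.2],[[0,0,0],[0,0,0],0.2]]'

```text
clock: 4.95
ee_pos: [504.3, -241.4, 111.1]
eef_rot: [-0.0, 0.674, 0.739, 0.0]
wrist_force: [0.8, -0.2, -0.7]
gripper_width: 0.598
finger_force: 0.0
```

send_rows --plan '[[[-0.0095,0.0015,0.069],[0,0,0],0.2],[[0,0,0.069],[0,0,0],0.2],[[0,0,0],[0,0,0],0.2],[[0,0,0],[0,0,0],-1],[[0,0,0],[0,0,0],-1],[[0,0,0],[0,0,0],-1],[[0,0,0],[0,0,0],-1],[[0,0,0],[0,0,0],-1],[[0,0,0],[0,0,0],-1]]' --newtons 35

```text
clock: 5.85
ee_pos: [505.2, -245.3, 69.2]
eef_rot: [0.0, 0.674, 0.739, 0.0]
wrist_force: [0.5, -0.0, 1.1]
gripper_width: 0.17
finger_force: 35.0
```

```bash
cat >> h.py <<'E'
YAW=0.0605; m=np.array([582.5,171.7,185.])
def frame(yaw=YAW):
    Rc=R.from_euler('z',yaw).as_matrix(); Z=Rc@np.array([-.5,0,.866]);X=Rc@np.array([.866,0,.5]); return X,np.cross(Z,X),Z
def target(a,d,m=m,h=27.2,yaw=YAW):
    X,Y,Z=frame(yaw); y=np.cos(a)*X+np.sin(a)*Y; z=-Z; x=np.cross(y,z)
    return R.from_matrix(np.c_[x,y,z]), m+Z*(d+h)
def cur(s): return R.from_quat(np.roll(s["eef_rot"],-1)),np.array(s["ee_pos"])
E
python3 - <<'E'
from h import *
R0,p0=cur(state()); R1,p1=target(0.63,60)
rv=(R0.inv()*R1).as_rotvec(); print(rv,rv/(np.pi/2), np.degrees(np.linalg.norm(rv)))
p0=p0+[0,0,190]
print(p1,(R1.inv().apply(p1-p0))/300,np.linalg.norm(p1-p0))
c=camera("side"); t=camera("top")
X,Y,Z=frame()
for a in (.5,.6,.7): print(a,proj(t,m+30*(np.cos(a)*X+np.sin(a)*Y)),proj(c,m+30*(np.cos(a)*X+np.sin(a)*Y)))
# brightness along rim at radius 30 in top
for r in (28,30,32):
  print(r,[int(t["img"][tuple(np.round(proj(t,m+r*(np.cos(a)*X+np.sin(a)*Y)-0*Z)[0][::-1]).astype(int))].mean()) for a in np.arange(0.2,1.05,.05)])
  print(r,[int(c["img"][tuple(np.round(proj(c,m+r*(np.cos(a)*X+np.sin(a)*Y)-0*Z)[0][::-1]-[0,1]).astype(int))].mean()) for a in np.arange(0.2,1.05,.05)])
E
```

```text
[-0.50253682 -0.17222778 -0.5851897 ] [-0.31992487 -0.10964361 -0.37254333] 45.28370195691184
[538.97976911 169.06380887 260.5152    ] [1.00739986 0.94700824 0.09425997] 415.75324639823447
0.5 [[189.68669804 190.0962644 ]] [[263.38838636 128.57183102]]
0.6 [[188.55209628 190.89403626]] [[262.31611257 128.64237246]]
0.7 [[187.52446491 191.80009551]] [[261.19718305 128.8179449 ]]
28 [110, 105, 105, 82, 64, 59, 60, 60, 60, 60, 66, 63, 76, 80, 80, 99, 90]
28 [36, 39, 33, 32, 32, 36, 36, 36, 36, 32, 37, 34, 34, 37, 37, 38, 34]
30 [111, 105, 85, 85, 76, 71, 71, 85, 69, 76, 66, 70, 76, 89, 100, 106, 108]
30 [35, 35, 33, 33, 32, 32, 36, 36, 36, 36, 32, 32, 38, 41, 41, 38, 38]
32 [106, 106, 93, 93, 86, 86, 100, 91, 91, 73, 73, 75, 75, 99, 99, 106, 110]
32 [38, 37, 37, 38, 38, 37, 37, 37, 37, 37, 36, 36, 40, 38, 41, 38, 38]
```

send_rows --plan '[[[0,0,-0.1],[0,0,0],-1],[[0,0,-0.1],[0,0,0],-1],[[0,0,-0.1],[0,0,0],-1],[[0,0,-0.1],[0,0,0],-1],[[0,0,-0.12],[0,0,0],-1],[[0,0,-0.12],[0,0,0],-1]]'

```text
clock: 6.55
ee_pos: [504.7, -244.9, 261.8]
eef_rot: [-0.001, 0.674, 0.739, -0.0]
wrist_force: [0.6, -0.9, -1.4]
gripper_width: 0.167
finger_force: 35.0
```

send_rows --plan '[[[0,0,0],[-0.0533,-0.0183,-0.0621],-1],[[0,0,0],[-0.0533,-0.0183,-0.0621],-1],[[0,0,0],[-0.0533,-0.0183,-0.0621],-1],[[0,0,0],[-0.0533,-0.0183,-0.0621],-1],[[0,0,0],[-0.0533,-0.0183,-0.0621],-1],[[0,0,0],[-0.0533,-0.0183,-0.0621],-1],[[0,0,0],[0,0,0],-1],[[0,0,0],[0,0,0],-1]]'

```text
clock: 7.35
ee_pos: [504.5, -245.5, 260.6]
eef_rot: [0.223, 0.417, 0.872, 0.123]
wrist_force: [0.1, -0.4, -1.6]
gripper_width: 0.17
finger_force: 35.0
```

send_rows --plan '[[[0.084,0.0786,-0.0054],[0,0,0],-1],[[0.084,0.0786,-0.0054],[0,0,0],-1],[[0.084,0.0786,-0.0054],[0,0,0],-1],[[0.084,0.0786,-0.0054],[0,0,0],-1],[[0.084,0.0786,-0.0054],[0,0,0],-1],[[0.084,0.0786,-0.0054],[0,0,0],-1],[[0.084,0.0786,-0.0054],[0,0,0],-1],[[0.084,0.0786,-0.0054],[0,0,0],-1],[[0.084,0.0786,-0.0054],[0,0,0],-1],[[0.084,0.0786,-0.0054],[0,0,0],-1],[[0.084,0.0786,-0.0054],[0,0,0],-1],[[0.084,0.0786,-0.0054],[0,0,0],-1],[[0,0,0],[0,0,0],-1],[[0,0,0],[0,0,0],-1]]'

```text
clock: 8.75
ee_pos: [516.8, 168.7, 304.0]
eef_rot: [0.224, 0.414, 0.874, 0.123]
wrist_force: [-1.3, -0.3, -0.9]
gripper_width: 0.17
finger_force: 35.0
```

```bash
python3 - <<'E'
from h import *
s=state(); R0,p0=cur(s); R1,p1=target(.63,110); print(s["clock"],p0,p1,(R0.inv()*R1).as_rotvec(),R1.inv().apply(p1-p0))
c=camera("wrist"); im=c["img"].copy(); im=cv2.resize(im,None,fx=1.25,fy=1.25)
X,Y,Z=frame()
for r in (25.5,34):
    for a in proj(c,[m+r*(np.cos(t)*X+np.sin(t)*Y) for t in np.linspace(0,6.283,60)]): cv2.circle(im,tuple(int(round(x)) for x in a*1.25),1,(255,0,0),-1)
a=.63
for q in proj(c,[m+28*(np.cos(a)*X+np.sin(a)*Y)]): cv2.circle(im,tuple(int(round(x)) for x in q*1.25),2,(0,255,0),-1)
# predicted stopper foot & flange circles
x,y,z=R0.as_matrix().T
for h,r in ((69.2,19),(27.2,31)):
    for q in proj(c,[p0+z*h+r*(np.cos(t)*x+np.sin(t)*y) for t in np.linspace(0,6.283,40)]): cv2.circle(im,tuple(int(round(v)) for v in q*1.25),1,(255,255,0),-1)
save({"img":im},"w2.png"); save(c,"w2raw.png")
E
```

```text
8.75 [516.82693093 168.73969831 303.96292471] [514.02550829 167.55223139 303.8152    ] [-0.00490545 -0.00356103 -0.00450482] [ 0.68593661 -2.66520933 -1.30614673]
```

View pics/w2.png

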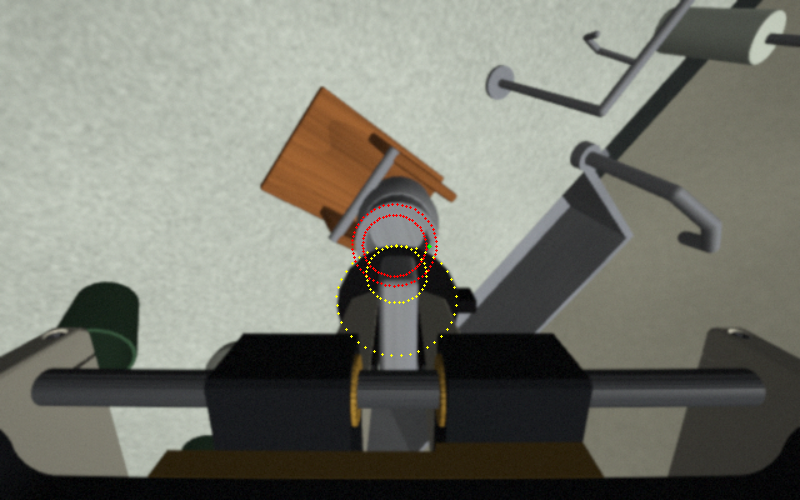

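The wrist view shows the predicted rim and flange circles (red and yellow) landing on the flask and stopper, with the notch near (430,243). I'll zoom in on it.

```bash
python3 - <<'E'
from h import *
im=cv2.imread("pics/w2raw.png")[145:245,255:385]
cv2.imwrite("pics/d.png",cv2.resize(im,None,fx=6,fy=5.99,interpolation=2))
E
```

```text
(no output)
```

View pics/d.png

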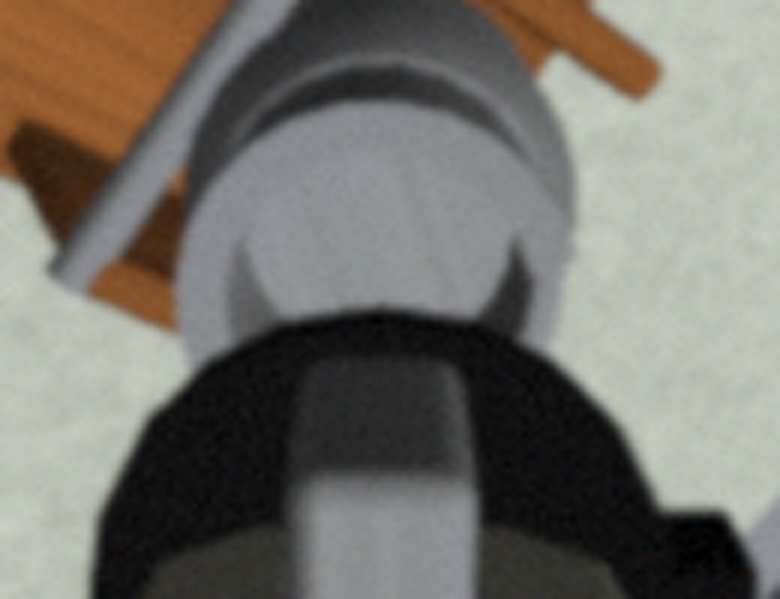

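send_rows --plan '[[[0.0023,-0.0089,0.04],[-0.003,-0.0023,0.029],-1],[[0,0,0.08],[0,0,0],-1],[[0,0,0.09],[0,0,0],-1],[[0,0,0],[0,0,0],-1],[[0,0,0],[0,0,0],-1]]'

```text
clock: 9.3
ee_pos: [546.1, 166.4, 247.5]
eef_rot: [0.224, 0.435, 0.862, 0.129]
wrist_force: [-0.4, -0.5, -0.7]
gripper_width: 0.168
finger_force: 35.0
```

```bash
python3 - <<'E'
from h import *
s=state(); R0,p0=cur(s); R1,p1=target(.58,45); print(s["clock"],(R0.inv()*R1).as_rotvec(),R1.inv().apply(p1-p0),s["wrist_force"])
x,y,z=R0.as_matrix().T; X,Y,Z=frame()
out=np.zeros((520,800,3),np.uint8)
for n,o,x0 in (("top",(165,150),0),("side",(225,90),400)):
    c=camera(n); im=cv2.resize(c["img"][o[1]:o[1]+87,o[0]:o[0]+66],None,fx=6,fy=6,interpolation=2)
    L=[(p0+z*h+r*(np.cos(t)*x+np.sin(t)*y),(255,255,0)) for h,r in ((69.2,19),(24,31)) for t in np.linspace(0,6.28,50)]+[(m+34*(np.cos(t)*X+np.sin(t)*Y),(255,0,0)) for t in np.linspace(0,6.28,50)]
    for P,col in L:
        q=((proj(c,P)[0]-o)*6+3).round().astype(int); cv2.circle(im,tuple(int(v) for v in q),1,col,-1)
    out[:520,x0:x0+396]=im[:520]
save({"img":out},"e.png")
E
```

```text
9.3 [-0.0028278   0.00132812 -0.0038925 ] [2.29530219 2.13578231 0.28813862] [-0.38808176 -0.49179393 -0.68193235]
```

View pics/e.png

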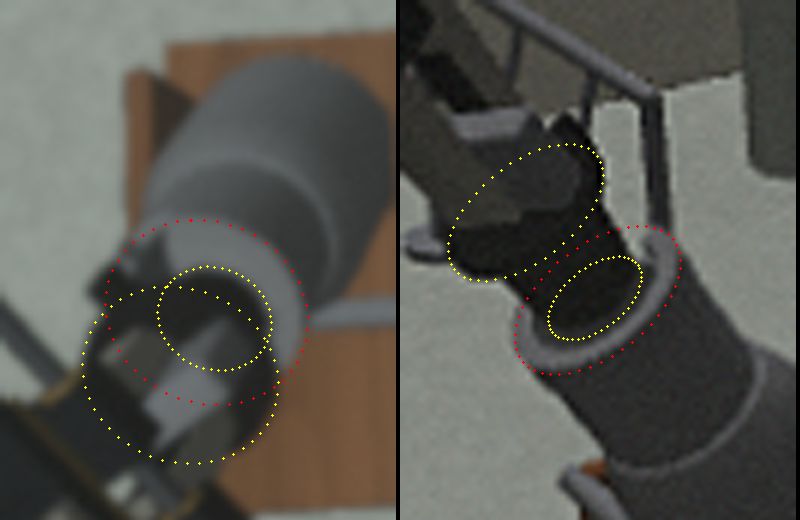

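The foot lies inside the rim in both views, and the notch (dark, about (150,250) in the left panel) agrees with an angle of 0.58. I'm applying the small correction and inserting to just before the tab reaches the rim.

send_rows --plan '[[[0.0075,0.007,0],[0,0,-0.0025],-1],[[0,0,0.035],[0,0,0],-1],[[0,0,0.035],[0,0,0],-1],[[0,0,0.03],[0,0,0],-1],[[0,0,0],[0,0,0],-1],[[0,0,0],[0,0,0],-1]]'

```text
clock: 10.0
ee_pos: [561.2, 171.7, 221.3]
eef_rot: [0.224, 0.432, 0.864, 0.129]
wrist_force: [0.2, -0.2, -1.9]
gripper_width: 0.169
finger_force: 35.0
```

```bash
cat > chk.py <<'E'
from h import *
import sys
a=float(sys.argv[1]); d=float(sys.argv[2])
s=state(); R0,p0=cur(s); R1,p1=target(a,d); print(s["clock"],(R0.inv()*R1).as_rotvec().round(4),R1.inv().apply(p1-p0).round(2),"F tool",R0.inv().apply(s["wrist_force"]).round(1),"M",R0.inv().apply(s["ft_torque"]).round(2),s["gripper_width"])
E
python3 chk.py .58 14.3
```

```text
10.0 [-0.0019  0.0003  0.0024] [-1.21 -0.47  0.59] F tool [ 0.2 -0.8  1.7] M [ 0.33  0.23 -0.04] 0.16922065596520391
```

send_rows --plan '[[[-0.002,0,0.01],[0,0,0],-1],[[0,0,0.01],[0,0,0],-1],[[0,0,0.008],[0,0,0],-1],[[0,0,0],[0,0,0],-1],[[0,0,0],[0,0,0],-1]]'

```text
clock: 10.5
ee_pos: [565.8, 171.4, 215.0]
eef_rot: [0.224, 0.432, 0.864, 0.129]
wrist_force: [0.0, -0.8, -1.0]
gripper_width: 0.165
finger_force: 35.0
```

```bash
python3 chk.py .58 6
```

```text
10.5 [-0.0006  0.0011  0.0024] [-0.31 -0.91  1.13] F tool [-0.3 -0.8  0.9] M [ 0.38  0.29 -0.01] 0.1646519426296274
```

send_rows --plan '[[[0,0,0.008],[0,0,0],-1],[[0,0,0.007],[0,0,0],-1],[[0,0,0],[0,0,0],-1],[[0,0,0],[0,0,0],-1]]'

```text
clock: 10.9
ee_pos: [568.1, 171.6, 211.0]
eef_rot: [0.224, 0.432, 0.864, 0.129]
wrist_force: [-0.1, 0.1, -1.6]
gripper_width: 0.167
finger_force: 35.0
```

```bash
python3 chk.py .58 0
```

```text
10.9 [-0.0008  0.001   0.0024] [-0.32 -0.85  2.56] F tool [ 0.6 -0.7  1.3] M [ 0.34  0.16 -0.04] 0.1672305423609773
```

send_rows --plan '[[[0,0,0.005],[0,0,0],-1],[[0,0,0.004],[0,0,0],-1],[[0,0,0],[0,0,0],-1],[[0,0,0],[0,0,0],-1]]'

```text
clock: 11.3
ee_pos: [569.5, 171.7, 208.8]
eef_rot: [0.224, 0.432, 0.864, 0.129]
wrist_force: [-0.4, -0.1, -1.7]
gripper_width: 0.17
finger_force: 35.0
```

```bash
python3 chk.py .58 0
```

```text
11.3 [-0.0005  0.0011  0.0024] [-0.27 -0.96 -0.06] F tool [ 0.6 -1.   1.3] M [ 0.32  0.23 -0.09] 0.16973186567368548
```

No contact force yet, so I'll press on in 1 mm steps.

send_rows --plan '[[[0,0,0.004],[0,0,0],-1],[[0,0,0],[0,0,0],-1],[[0,0,0.004],[0,0,0],-1],[[0,0,0],[0,0,0],-1]]'

```text
clock: 11.7
ee_pos: [569.7, 171.7, 208.6]
eef_rot: [0.225, 0.432, 0.864, 0.129]
wrist_force: [-17.6, -3.1, 17.8]
gripper_width: 0.17
finger_force: 35.0
```

```bash
python3 chk.py .58 0
```

```text
11.7 [-0.0002  0.0016  0.003 ] [-0.24 -1.02 -0.33] F tool [  1.9  -6.5 -24.3] M [1.61 0.59 0.05] 0.17015972141041857
```

A firm stop at d≈0 with 24 N along the axis means it is seated flush and the tab is in the notch. Now I release and back off along the axis.

send_rows --plan '[[[0,0,-0.002],[0,0,0],-1],[[0,0,0],[0,0,0],0],[[0,0,0],[0,0,0],0],[[0,0,0],[0,0,0],0],[[0,0,0],[0,0,0],0],[[0,0,-0.05],[0,0,0],0],[[0,0,-0.1],[0,0,0],0],[[0,0,-0.1],[0,0,0],0],[[0,0,-0.1],[0,0,0],0],[[0,0,-0.1],[0,0,0],0],[[0,0,0],[0,0,0],0],[[0,0,0],[0,0,0],0]]'

```text
clock: 12.9
ee_pos: [503.1, 167.9, 324.4]
eef_rot: [0.225, 0.432, 0.864, 0.129]
wrist_force: [-0.2, -0.6, -0.9]
gripper_width: 0.499
finger_force: 0.0
```

```bash
python3 - <<'E'
from h import *
s=state(); print(s["clock"],s["ee_pos"],s["wrist_force"],s["gripper_width"])
X,Y,Z=frame(); out=np.zeros((520,800,3),np.uint8)
for n,o,x0 in (("wrist",None,0),("side",(225,90),400)):
    c=camera(n)
    if o is None: o=np.clip(proj(c,m)[0].astype(int)-[33,43],0,[574,313])
    im=cv2.resize(c["img"][o[1]:o[1]+87,o[0]:o[0]+66],None,fx=6,fy=6,interpolation=2)
    for h in (0,6):
     for t in np.linspace(0,6.28,50):
      q=((proj(c,m+h*Z+31*(np.cos(t)*X+np.sin(t)*Y))[0]-o)*6+3).round().astype(int); cv2.circle(im,tuple(int(v) for v in q),1,(255,255,0) if h else (255,0,0),-1)
    out[:,x0:x0+396]=im[:520]
save({"img":out},"f.png")
E
```

```text
12.9 [503.11722439 167.85162305 324.42344596] [-0.15510418 -0.58007436 -0.88174127] 0.49888089841289074
```

View pics/f.png

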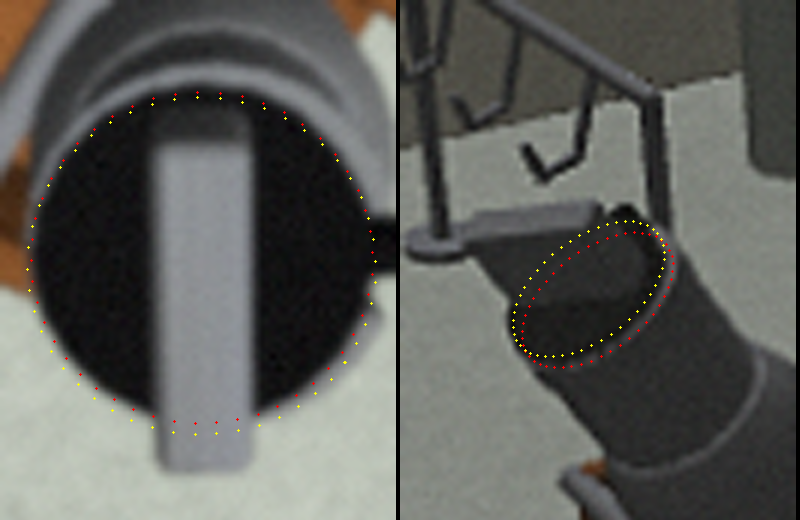

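The flange lies concentric and flush on the rim in both views, with the tab sunk into the notch at right, and the gripper is clear.

```bash
python3 -c "
from station import close_job; print(close_job())"
```

```text
the job is handed in; nothing more can be done
None
```

The stopper is fully home: its tab is in the notch, its flange is flat on the rim, and the gripper is open and clear. I handed the job in at about 13 s, without going near the cups, the sugar bowl or the bombilla.

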